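# Stop the tasting stand's blender, fit its jar and lid, and start it on slow

### The arm

A 6-joint arm with a two-finger parallel gripper is mounted at the origin on the work surface. World frame = base frame: x ahead of the robot, y to its left, z up, the work surface at z = 0. Lengths are in m, angles in degrees, forces in N, time in s.
With the tool pointing down it reaches from about 0.4 to 0.825 m from the base axis. Payload 7 kg.
Tool frame: the origin (TCP) lies on the centre line of the jaws, within the pads' length; the fingertips stand 8 mm ahead of it and the grasp point (between the pads) lies 11 mm behind it; z points along the fingers, y is the line along which they close (so a half turn about z gives the same grasp; the last joint's range is limited). The gripper opens to 88 mm and grips with 3 to 60 N. Pads are 19 mm wide; open, the fingers measure 130 mm over their backs; the gripper's body (78 mm by 193 mm) begins 47 mm behind the grasp point.
Start: joints at [-57.92, 20.546, 0.682, 0, -70.136, -16.507], TCP at [0.181, -0.65, 0.235] pointing down, gripper open.
Joint ranges: [-176.03, 176.03], [-82.01, 121.73], [-58.28, 71.71], [-173.87, 95.51], [-174.79, -0.11], [-173.66, 173.66]. Speed limits (degrees/s): [136.94, 136.94, 172.46, 180, 180, 180].

### API

Orientations are given as [roll, pitch, yaw] about the fixed x, y, z axes, in that order (R = Rz(yaw) Ry(pitch) Rx(roll)).
In Python, from plant import ctrl, vision gives the robot as it stands. The module is installed in compiled form; this text tells all that it offers.
- The arm moves only by the tool move_arm, never from a script. Its argument "moves" is one flat list of numbers, 7 for each row, row after row: the finger opening in cm, from 0 to 8.76, then the shift along the tool's x, y, z in cm, then the turn, a rotation vector about the tool's x, y, z in rad. A call has 1 to 8 rows; each row shifts and turns the commanded pose from where the row before left it, along the tool's axes as they then stand; what a row does not reach is not made up. A row lasts 1/10 s, in which the tool goes at most 50 mm and 8.59 degrees, less where a joint would pass 70% of its speed; a pose out of reach is approached as far as the arm can. A call with a gripper value outside its range is refused whole. The fingers move at their own pace and stop on an object; the grip force is fixed at half the most. Time passes only in rows, so rows that do not move let the fingers close. It gives the time, the measured TCP pose, the force, the opening and the grip force at its end, in the units of the state.
- ctrl.get_obs(): the state, without advancing time (a new reading comes with each control period).
- vision.snapshot(name): name is "side" or "top"; returns (picture, depth): 400x640x3 uint8, red, green, blue; 400x640 float32, m along the optical axis (not along the pixel's ray), 0 where there is no reading.
- vision.camera_model(name): a dict with "vertical_fov" (degrees; the focal length in pixels is half the picture's height over the tangent of half this angle, whatever the lens; pixels are square), "cx", "cy" (the principal point, pixels), "cam_to_world" (4x4, takes a point from camera to world coordinates). Camera axes: x right, y down, z forward; pixel columns grow to the right and rows downward; lengths in m; the calibration is good to about 2 mm. A picture is of the moment at which its call begins. camera_model takes no time and is no camera call.
- ctrl.close_job(): hands the job in; it is judged then, once.
The state is a dict: "clock": time; "joint_pos": joint angles; "qvel": joint speeds; "tau": joint torques, N m; "tool_pos": TCP position; "orientation": TCP orientation; "force": force on the tool from outside, world axes, zero at the start; "moment": the same for the moment, N m; "opening": finger opening in m; "gripper_force": force on a finger pad.
Only numpy, scipy, OpenCV 4.12 (cv2) and the standard library are available. Lean on these libraries where they do the work, as an engineer would, in place of code of your own. Each camera call takes 0.05 s, during which the arm holds its last target. There are 200 camera calls.

### The job

The stand's blender was left switched to fast with no jar on it; get it ready and start its test run. First press its wide stop key down so that the fast key pops up, then stand the jar upright and fully home in the round socket on the base and put the lid fully home on the jar, all while the stop key stays down, and last press the slow key (the narrow key right beside the stop key) so that it stays down and the stop key pops up. Let go of everything, and do not knock about the bottles, cups, cow figure and spoon around it, nor tip the jar over.

Things in the scene. Friction and masses are not known exactly. Their poses are not given: they have to be found in the camera images.
- blender: the blender's motor base, fixed to the table, steel; origin at its underside, z up, -x to its front. 214 mm wide (y), front edge at x = -0.125, back at x = 0.132. At the front a panel that slopes 25 degrees down to -x bears a row of four grey keys: stop, slow, medium, fast from +y to -y. In front of x = -0.05 all is lower than 95 mm
- socket (a point): centre of the floor of the round socket on the base, 105 mm above the table; z up, -x to the key panel, y along the row of keys. A black ring of 92 mm inner and 116 mm outer diameter, 20 mm high, stands around it. The keys' middles lie 131 mm in front (-x) of this point and 31 mm below it
- key_stop_top (a point): middle of the top face of the stop (widest, at the +y end) key, 50 mm wide, 56 mm long; z is the outward normal of the key face; the key slides inwards along -z. Keys are 5 mm apart and stand 12 mm proud of the panel when up, 5 mm when latched; their normal leans 25 degrees from vertical to the base's -x
- key_slow_top (a point): middle of the top face of the slow (next to stop) key, 42 mm wide, 56 mm long; z is the outward normal of the key face; the key slides inwards along -z
- key_medium_top (a point): middle of the top face of the medium key, 42 mm wide, 56 mm long; z is the outward normal of the key face; the key slides inwards along -z
- key_fast_top (a point): middle of the top face of the fast (at the -y end) key, 42 mm wide, 56 mm long; z is the outward normal of the key face; the key slides inwards along -z
- key_stop (a joint): depth of the stop key; 0 up, about 0.0071 m latched down, 0.0095 m at the bottom of its travel; takes about 4 N. The bank is interlocked: a key pressed 8 mm or deeper latches down and frees the one that was down, which springs up; pressed part-way it frees the other but springs back itself. The fast key is down at the start
- key_slow (a joint): depth of the slow key; 0 up, about 0.0071 m latched down, 0.0095 m at the bottom of its travel; takes about 4 N
- key_medium (a joint): depth of the medium key; 0 up, about 0.0071 m latched down, 0.0095 m at the bottom of its travel; takes about 4 N
- key_fast (a joint): depth of the fast key; 0 up, about 0.0071 m latched down, 0.0095 m at the bottom of its travel; takes about 4 N
- jar_handle (a point): where the jar's black D-handle is gripped: middle of its upright bar, 140 mm above the jar's underside. The bar is 22 mm square, from 52 to 160 mm above the underside, its middle 83 mm from the jar's axis along the jar's +y, 20 mm clear of the beaker; take it from above, a finger on each of its -x and +x faces. Jar about 0.35 kg
- jar_foot (a point): centre of the jar's underside; z is the jar's axis (up), y points to the handle. A clear beaker, 165 mm tall in all, 89 mm across below, 104 to 107 mm at the rim, on a black collar foot of 84 mm diameter (76 mm at its bottom edge) that drops into the socket; any turn fits, but keep the handle from hanging over the keys
- jar_rim (a point): centre of the jar's mouth, 165 mm above jar_foot; inner diameter about 96 mm
- lid_grip (a point): centre of the lid's filler cap, a grey cylinder to hold it by: 46 mm diameter, 34 mm high, its centre 37 mm above the lid's lowest face; z up. The lid weighs about 0.1 kg
- lid_seat (a point): centre of the underside of the lid's flange (112 mm diameter, 8 mm thick), 25 mm below lid_grip; it rests on the jar's rim. Below it a plug of 88 mm diameter, 12 mm deep, goes into the jar's mouth
- bottle_a: glass milk bottle, 76 mm across, 215 mm tall; origin at the centre of its underside; not to be disturbed
- bottle_b: second milk bottle, like bottle_a; origin at the centre of its underside; not to be disturbed
- cup_a: clear tasting cup, 66 mm across the rim, 75 mm tall; origin at the centre of its underside; not to be disturbed
- cup_b: second tasting cup, like cup_a; origin at the centre of its underside; not to be disturbed
- cow_figure: small standing cow cut-out on a wooden foot 60 x 100 mm, 110 mm tall; origin at the centre of its underside; not to be disturbed
- spoon: round steel serving spoon 170 mm long, lying on the table; origin at the centre of its underside; not to be disturbed
Things that resemble listed ones, but are neither listed nor needed, are in the scene too. What is shaped like the part that bears lid_grip but green is not meant.

How it is judged:
By the outcome, as a careful person would: the job done as asked, in the order asked, and still so for the second after the job is handed in, with the robot touching nothing.
It also fails if it takes over 72 s, if anything falls off the work surface, if the arm or the gripper's body presses on something with over 40 N, if the wrist force passes 120 N, or if a joint passes its speed limit or range.

## Working session

There is one attempt and no reset: what is moved stays moved. The work goes in short steps, Python scripts to look and compute and a tool call to move; the robot and the scene stay as the last step left them, time stands still between calls to the robot, and variables do not carry over. Pictures are saved under pics/ and viewed, at most 10 in all, crops included, and the job is handed in when it is done.

Besides the shell and the picture viewer there is one more tool, called after ">>>" by a JSON object that holds its "api" and its "payload", one argument or row to a line. move_arm: Moves the arm, as the interface text tells. Its arguments: {"type":"object","properties":{"moves":{"type":"array"}},"required":["moves"]}

```bash
mkdir -p pics; cat > h.py <<'E'
import numpy as np, cv2
from plant import ctrl, vision
def snap(n):
    p,d=vision.snapshot(n); m=vision.camera_model(n)
    f=200/np.tan(np.radians(m["vertical_fov"]/2)); T=np.array(m["cam_to_world"])
    v,u=np.mgrid[0:400,0:640]
    c=np.stack([(u-m["cx"])/f*d,(v-m["cy"])/f*d,d],-1)
    w=c@T[:3,:3].T+T[:3,3]; w[d==0]=np.nan
    return p,d,w
E
python3 - <<'E'
from h import *
for n in("side","top"):
    p,d,w=snap(n); cv2.imwrite(f"pics/{n}0.png",p[:,:,::-1]); np.save(f"{n}0.npy",w)
    m=vision.camera_model(n); print(m)
print(ctrl.get_obs())
E
```

```text
{'vertical_fov': 49.69626490734091, 'cx': 325.21507626958277, 'cy': 199.8920107295758, 'cam_to_world': array([[-0.9225684 , -0.24769251,  0.29583098,  0.10255617],
       [-0.38544377,  0.62611688, -0.67779846,  0.90933789],
       [-0.01733916, -0.73934165, -0.67310718,  1.023984  ],
       [ 0.        ,  0.        ,  0.        ,  1.        ]])}
{'vertical_fov': 42.79564634889969, 'cx': 316.31110452846553, 'cy': 204.9538995030743, 'cam_to_world': array([[ 0.02685728, -0.99520364,  0.0940659 ,  0.3606595 ],
       [-0.99963757, -0.0265643 ,  0.00436572, -0.00755489],
       [-0.00184598, -0.09414906, -0.9955564 ,  1.42502168],
       [ 0.        ,  0.        ,  0.        ,  1.        ]])}
{'clock': 0.1, 'joint_pos': array([-5.79199795e+01,  2.05883527e+01,  6.39993959e-01, -1.84766395e-02,
       -7.01351816e+01, -1.65078142e+01]), 'qvel': array([ 0.10212657, -0.00213696,  0.18875714,  0.10011044,  0.04298559,
       -0.00076926]), 'tau': array([-2.10723141e-03, -5.84162521e+01,  2.93751222e+01,  7.01563329e+00,
        1.01491009e-02, -8.18327771e-05]), 'tool_pos': array([ 0.18108692, -0.64982481,  0.23370988]), 'orientation': array([ 1.79914967e+02, -7.08577665e-03, -1.64434079e+02]), 'force': array([0.00341187, 0.26281062, 0.06257712]), 'moment': array([-0.04444349,  0.0279146 ,  0.0401364 ]), 'gripper_force': 0.0, 'opening': 0.08756339475402479}
```

View pics/side0.png

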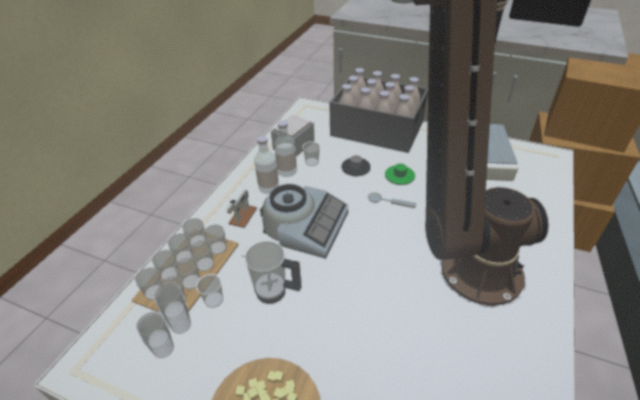

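View pics/top0.png

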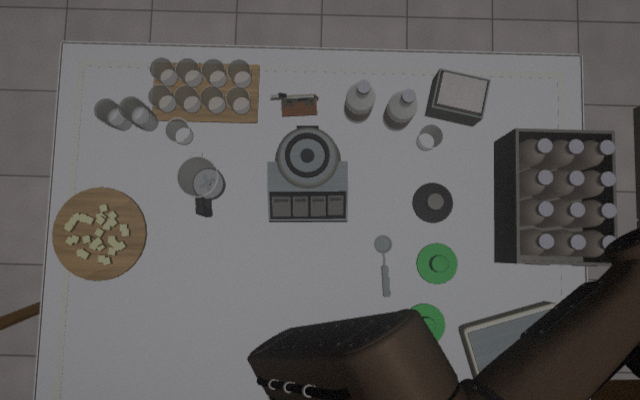

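The side view shows the jar at (268,272) and the lid at (356,164). In the top view, the blender socket is at (307,155), the keys at (281–335,206), the jar handle at (203,207) and the dark lid at (434,202). The green look-alikes are at (437,263) and (427,320).

```bash
python3 - <<'E'
from h import *
w=np.load("top0.npy"); p=cv2.imread("pics/top0.png")
np.set_printoptions(precision=4,suppress=True)
for n,u,v in [("stop",281,206),("slow",301,206),("med",318,206),("fast",335,206),("socket",307,155),("cap",435,201),("lidrim",418,203),("handle",203,207),("handle2",202,200),("table",240,230),("bA",361,88),("cupb",428,138),("cupa",180,130),("cow",296,98),("spoon",383,243),("spoon2",386,290)]:
    print(n,np.nanmedian(w[v-1:v+2,u-1:u+2].reshape(-1,3),0))
# region-based
def reg(n,u0,u1,v0,v1,z0,z1):
    q=w[v0:v1,u0:u1].reshape(-1,3); q=q[(q[:,2]>z0)&(q[:,2]<z1)]
    print(n,len(q),"mean",q.mean(0),"min",q.min(0),"max",q.max(0), "rect",cv2.minAreaRect((q[:,:2]*1000).astype(np.float32)))
reg("ring",270,345,120,190,.118,.135)
reg("cap",410,460,180,225,.045,.07)
reg("flange",410,460,180,225,.008,.03)
reg("handle",190,220,185,220,.12,.18)
reg("jarrim",170,230,150,215,.155,.18)
reg("base",255,360,150,230,.03,.11)
reg("keys",255,360,190,222,.03,.11)
c=np.hstack([cv2.resize(p[115:230,165:355],None,fx=4,fy=4,interpolation=cv2.INTER_CUBIC)])
cv2.imwrite("pics/c1.png",np.clip(c*1.8,0,255).astype(np.uint8))
ws=np.load("side0.npy")
for n,u,v in [("jarhandle",291,265),("cap",355,160),("socket",290,195)]:
    print(n,np.nanmedian(ws[v-1:v+2,u-1:u+2].reshape(-1,3),0))
q=ws[255:300,280:304].reshape(-1,3);q=q[(q[:,2]>.15)&(q[:,2]<.175)];print("side handle",len(q),q.mean(0),q.min(0),q.max(0))
q=ws[235:310,240:304].reshape(-1,3);q=q[(q[:,2]>.155)&(q[:,2]<.175)];print("side rim",len(q),q.mean(0),q.min(0),q.max(0))
q=ws[145:180,335:375].reshape(-1,3);q=q[(q[:,2]>.04)&(q[:,2]<.08)];print("side cap",len(q),q.mean(0),q.min(0),q.max(0))
E
```

```text
stop [0.4826 0.0922 0.0743]
slow [0.4844 0.0389 0.0745]
med [ 0.4856 -0.0062  0.0733]
fast [ 0.4874 -0.0515  0.0662]
socket [0.6133 0.0257 0.1204]
cap [ 0.5096 -0.3225  0.0537]
lidrim [ 0.5065 -0.2824  0.0197]
handle [0.4676 0.2805 0.1568]
handle2 [0.4854 0.2837 0.1584]
table [ 0.4194  0.2098 -0.0005]
bA [ 0.7639 -0.1033  0.2142]
cupb [ 0.6938 -0.3126  0.003 ]
cupa [0.6982 0.3912 0.0037]
cow [0.7762 0.0611 0.0807]
spoon [ 0.3939 -0.1898  0.0018]
spoon2 [ 0.2662 -0.1973  0.0185]
ring 687 mean [0.6158 0.0263 0.124 ] min [ 0.5583 -0.0312  0.118 ] max [0.6735 0.0829 0.1334] rect ((615.505615234375, 25.790672302246094), (113.95049285888672, 114.83460998535156), 66.09911346435547)
cap 225 mean [ 0.5104 -0.3216  0.0529] min [ 0.4878 -0.3438  0.0457] max [ 0.5319 -0.3005  0.0603] rect ((509.82464599609375, -322.0805358886719), (43.8147087097168, 43.23522186279297), 1.4095494747161865)
flange 1021 mean [ 0.5097 -0.3208  0.0197] min [ 0.4548 -0.3847  0.0086] max [ 0.5721 -0.2664  0.0297] rect ((516.9300537109375, -322.6120910644531), (110.45082092285156, 124.1373291015625), 83.26175689697266)

[... 451 characters left out ...]
.086   0.0319] max [0.6437 0.1304 0.11  ] rect ((545.4994506835938, 24.404937744140625), (189.73715209960938, 213.726318359375), 2.218698263168335)
keys 2386 mean [0.4892 0.0218 0.0692] min [ 0.4475 -0.086   0.0319] max [0.5302 0.1284 0.0897] rect ((489.6850891113281, 22.15148162841797), (77.41624450683594, 213.79205322265625), 2.0325534343719482)
jarhandle [0.4687 0.2983 0.1587]
cap [ 0.5097 -0.3058  0.055 ]
socket [0.6118 0.0214 0.1215]
side handle 158 [0.4752 0.2937 0.1591] [0.4513 0.2781 0.1502] [0.4992 0.3113 0.1685]
side rim 465 [0.5324 0.296  0.1622] [0.4518 0.246  0.1551] [0.6058 0.352  0.1701]
side cap 111 [ 0.5087 -0.3155  0.0526] [ 0.4861 -0.3429  0.0402] [ 0.5337 -0.2952  0.0611]
```

View pics/c1.png

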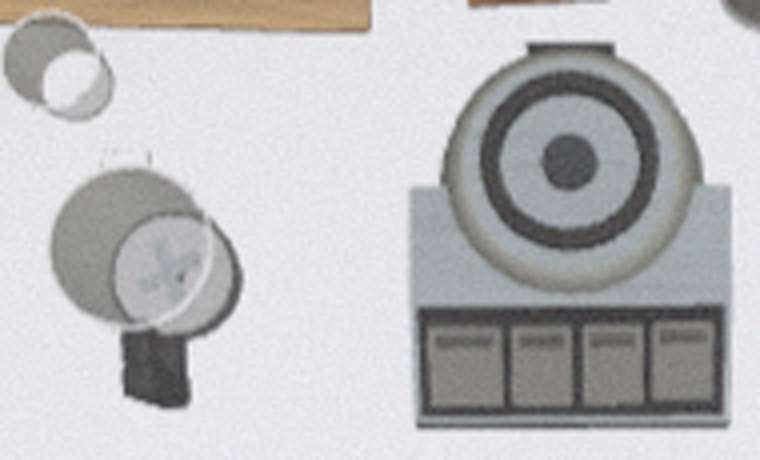

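```bash
cat >> h.py <<'E'
from scipy.spatial.transform import Rotation as R, Slerp
np.set_printoptions(precision=4,suppress=True)
def rot(yaw,tilt=0): return R.from_euler("xyz",[180,0,yaw],degrees=True)*R.from_rotvec([np.radians(tilt),0,0])
def plan(wps,p=None,r=None):
    """wps: (pos, R, opening_cm, nrows)"""
    if p is None:
        o=ctrl.get_obs(); p=o["tool_pos"]; r=R.from_euler("xyz",o["orientation"],degrees=True)
        print("at",p,o["orientation"],"F",o["force"],"t",o["clock"],"open",o["opening"])
    p=np.array(p,float)
    for P,Q,g,n in wps:
        P=np.array(P,float); dr=(r.inv()*Q).as_rotvec()
        tgt0,n0=p.copy(),n
        out=[]
        for i in range(n):
            t=tgt0+(P-tgt0)*(i+1)/n
            s=np.round(r.inv().apply(t-p)*100,2); w=np.round(dr/n,3)
            p=p+r.apply(s/100); r=r*R.from_rotvec(w)
            out.append([g,*s,*w])
        m=max(np.linalg.norm(x[1:4]) for x in out); a=np.linalg.norm(dr)/n
        print(f"-- n={n} max {m:.1f}cm {a:.3f}rad",end="\n"); print(", ".join(" ".join(f"{v:g}," for v in x) for x in out))
E
python3 - <<'E'
from h import *
from scipy.optimize import least_squares
for n,(u0,u1,v0,v1) in {"top":(165,235,145,222),"side":(238,305,232,310)}.items():
    w=np.load(n+"0.npy")[v0:v1,u0:u1].reshape(-1,3)
    q=w[(w[:,2]>.157)&(w[:,2]<.172)&(w[:,0]>.505)]
    f=lambda c:np.hypot(q[:,0]-c[0],q[:,1]-c[1])-c[2]
    s=least_squares(f,[.55,.3,.053],loss="soft_l1",f_scale=.002); print(n,"rim",len(q),s.x,np.abs(f(s.x)).mean())
    h=w[(w[:,2]>.150)&(w[:,2]<.172)&(w[:,0]<.49)]
    print("bar",len(h),h.mean(0),np.percentile(h,5,0),np.percentile(h,95,0),cv2.minAreaRect((h[:,:2]*1000).astype(np.float32)))
    z=w[(w[:,2]>.15)&(w[:,2]<.172)&(w[:,0]<.505)]
    for lo in np.arange(.45,.505,.01):
        k=z[(z[:,0]>=lo)&(z[:,0]<lo+.01)]; 
        if len(k): print(" x",lo,len(k),"y",k[:,1].min(),k[:,1].max(),"mean",k[:,1].mean())
key=np.array([.4823,.0921,.074]); Q=rot(-88,25); zt=Q.apply([0,0,1])
print(zt)
tcp=lambda d:key-zt*(.008-d)
plan([([.22,-.58,.30],rot(-164.4),0,3),([.43,-.10,.28],rot(-100),0,13),([tcp(-.06)[0],tcp(-.06)[1],.2],rot(-88),0,6),(tcp(-.03),Q,0,4),(tcp(-.01),Q,0,2)],[0.181,-.65,.235],rot(-164.43))
E
```

```text
top rim 271 [0.5461 0.297  0.0505] 0.0020993100302420793
bar 132 [0.4702 0.2885 0.1582] [0.4533 0.2793 0.1529] [0.4875 0.2979 0.1625] ((471.5491027832031, 288.68560791015625), (38.430931091308594, 19.95911407470703), 5.180809497833252)
 x 0.45 32 y 0.2771892294150638 0.2974029855207493 mean 0.2875162785089305
 x 0.46 36 y 0.2784564105277457 0.29837180673022506 mean 0.28773753340314556
 x 0.47000000000000003 35 y 0.27952803608595195 0.29902682671675507 mean 0.28873105315116687
 x 0.48000000000000004 29 y 0.2809083792101698 0.29911659758720466 mean 0.2900516706673976
 x 0.49000000000000005 53 y 0.27271634982774157 0.32172195501155515 mean 0.2945383810119405
 x 0.5 18 y 0.26553420612392553 0.3279657384629312 mean 0.29678185657702566
side rim 274 [0.5453 0.2993 0.0505] 0.0019641161319241323
bar 121 [0.4694 0.2929 0.1583] [0.453  0.2832 0.1518] [0.4877 0.3007 0.1622] ((470.6296691894531, 290.74835205078125), (37.89958572387695, 22.95152473449707), 4.440774917602539)
 x 0.45 35 y 0.27809950303327247 0.301379606499512 mean 0.2916646217160343
 x 0.46 28 y 0.27895722109687504 0.30013810648858
[... 815 characters left out ...]
-3.88, 1.11, 0.15, 0, 0, -0.087,, 0, -3.95, 0.76, 0.15, 0, 0, -0.087,, 0, -4.01, 0.42, 0.16, 0, 0, -0.087,, 0, -4.03, 0.06, 0.15, 0, 0, -0.087,, 0, -4.02, -0.28, 0.16, 0, 0, -0.087,, 0, -3.98, -0.63, 0.15, 0, 0, -0.087,
-- n=6 max 3.5cm 0.034rad
0, -3.21, 0.15, 1.33, -0, 0, -0.034,, 0, -3.2, 0.03, 1.34, -0, 0, -0.034,, 0, -3.21, -0.07, 1.33, -0, 0, -0.034,, 0, -3.21, -0.18, 1.33, -0, 0, -0.034,, 0, -3.19, -0.29, 1.34, -0, 0, -0.034,, 0, -3.19, -0.4, 1.33, -0, 0, -0.034,
-- n=4 max 2.3cm 0.109rad
0, 0, -0.32, 2.29, 0.109, 0, 0,, 0, 0, -0.07, 2.31, 0.109, 0, 0,, 0, 0, 0.19, 2.3, 0.109, 0, 0,, 0, 0, 0.43, 2.27, 0.109, 0, 0,
-- n=2 max 1.0cm 0.001rad
0, 0, 0, 1, 0, 0, 0,, 0, 0.01, 0, 1, 0, 0, 0,
```

>>> {"api": "move_arm", "payload": {
  "moves": [0,-1.88,1.9,-2.2,0,0,0,0,-1.88,1.9,-2.2,0,0,0,0,-1.88,1.9,-2.1,0,0,0,0,-2.55,3.12,0.15,0,0,-0.087,0,-2.81,2.89,0.15,0,0,-0.087,0,-3.05,2.64,0.15,0,0,-0.087,0,-3.26,2.36,0.15,0,0,-0.087,0,-3.46,2.07,0.15,0,0,-0.087]
}}

```text
clock: 0.9
tool_pos: [0.3011, -0.3939, 0.2917]
orientation: [180.0, 0.0, -139.3]
force: [0.8, 0.5, 0.1]
opening: 0.0289
gripper_force: 0.0
```

>>> {"api": "move_arm", "payload": {
  "moves": [0,-3.63,1.75,0.15,0,0,-0.087,0,-3.76,1.44,0.15,0,0,-0.087,0,-3.88,1.11,0.15,0,0,-0.087,0,-3.95,0.76,0.15,0,0,-0.087,0,-4.01,0.42,0.15,0,0,-0.087,0,-4.03,0.06,0.15,0,0,-0.087,0,-4.02,-0.28,0.15,0,0,-0.087,0,-3.98,-0.63,0.15,0,0,-0.087]
}}

```text
clock: 1.7
tool_pos: [0.4302, -0.0985, 0.28]
orientation: [-180.0, 0.0, -99.4]
force: [1.1, -0.1, -0.1]
opening: 0.0004
gripper_force: 0.0
```

>>> {"api": "move_arm", "payload": {
  "moves": [0,-3.2,0.15,1.3,0,0,-0.034,0,-3.2,0.03,1.3,0,0,-0.034,0,-3.2,-0.07,1.3,0,0,-0.034,0,-3.2,-0.18,1.3,0,0,-0.034,0,-3.2,-0.29,1.3,0,0,-0.034,0,-3.2,-0.4,1.3,0,0,-0.034,0,0,0,0,0.14,0,0,0,0,0,0,0.14,0,0]
}}

```text
clock: 2.5
tool_pos: [0.4549, 0.0932, 0.2007]
orientation: [-163.9, -0.0, -87.9]
force: [0.8, -2.2, 1.6]
opening: 0.0001
gripper_force: 0.0
```

```bash
python3 - <<'E'
from h import *
key=np.array([.4823,.0921,.074]); Q=rot(-88,25); zt=Q.apply([0,0,1])
tcp=lambda d:key-zt*(.008-d)
plan([(tcp(-.03),Q,0,4),(tcp(-.005),Q,0,3)])
print(tcp(0))
E
```

```text
at [0.4549 0.0932 0.2007] [-163.8891   -0.0407  -87.8585] F [ 0.8106 -2.1958  1.5846] t 2.5 open 0.00010489627392287884
-- n=4 max 2.3cm 0.039rad
0, 0.05, 0.37, 2.29, 0.039, 0, 0.001,, 0, 0.05, 0.45, 2.28, 0.039, 0, 0.001,, 0, 0.05, 0.55, 2.26, 0.039, 0, 0.001,, 0, 0.05, 0.63, 2.23, 0.039, 0, 0.001,
-- n=3 max 0.8cm 0.001rad
0, 0, 0, 0.83, -0, 0, -0,, 0, 0, 0, 0.84, -0, 0, -0,, 0, 0, 0, 0.83, -0, 0, -0,
[0.4789 0.092  0.0813]
```

>>> {"api": "move_arm", "payload": {
  "moves": [0,0.05,0.37,2.3,0.039,0,0,0,0.05,0.45,2.3,0.039,0,0,0,0.05,0.55,2.25,0.039,0,0,0,0.05,0.63,2.2,0.039,0,0,0,0,0,1,0,0,0,0,0,0,1,0,0,0,0,0,0,0.3,0,0,0,0,0,0,0,0,0,0]
}}

```text
clock: 3.3
tool_pos: [0.4974, 0.0909, 0.1264]
orientation: [-159.0, 0.6, -87.7]
force: [-0.1, -0.4, -0.7]
opening: 0.0007
gripper_force: 0.0
```

>>> {"api": "move_arm", "payload": {
  "moves": [0,0,0,0.3,0,0,0,0,0,0,0.3,0,0,0,0,0,0,0.3,0,0,0,0,0,0,0,0,0,0]
}}

```text
clock: 3.7
tool_pos: [0.5024, 0.0916, 0.1209]
orientation: [-159.2, 0.6, -87.7]
force: [0.5, -0.3, 0.2]
opening: 0.0004
gripper_force: 0.0
```

```bash
python3 - <<'E'
from h import *
o=ctrl.get_obs(); print(o)
Q=R.from_euler("xyz",o["orientation"],degrees=True);print(Q.inv().apply(o["tool_pos"]-np.array([.4789,.092,.0813])))
E
```

```text
{'clock': 3.7, 'joint_pos': array([ 35.4464,   0.5864, -58.2162,  39.3802, -16.9542, -69.6874]), 'qvel': array([ 0.1215, -0.3001, -0.271 , -0.4575, -0.5546,  0.1253]), 'tau': array([ -0.0154, -21.8462,  21.179 ,   3.4029,   0.4845,   0.0045]), 'tool_pos': array([0.5024, 0.0916, 0.1209]), 'orientation': array([-159.2318,    0.6389,  -87.674 ]), 'force': array([ 0.5063, -0.3226,  0.1893]), 'moment': array([-0.1381,  1.3221, -0.0388]), 'gripper_force': 0.0, 'opening': 0.00035430300766567066}
[ 0.0009 -0.0359 -0.0287]
```

```bash
python3 - <<'E'
from h import *
Q=rot(-88)
plan([([.485,.092,.15],Q,0,4),([.467,.092,.15],Q,0,1),([.467,.092,.090],Q,0,3)])
E
```

```text
at [0.5024 0.0916 0.1209] [-159.2318    0.6389  -87.674 ] F [ 0.5063 -0.3226  0.1893] t 3.7 open 0.00035430300766567066
-- n=4 max 0.9cm 0.091rad
0, -0.04, 0.15, -0.83, -0.091, 0.003, 0.001,, 0, -0.03, 0.22, -0.82, -0.091, 0.003, 0.001,, 0, -0.03, 0.3, -0.8, -0.091, 0.003, 0.001,, 0, -0.03, 0.36, -0.76, -0.091, 0.003, 0.001,
-- n=1 max 1.8cm 0.002rad
0, -0.06, 1.8, 0, 0.002, 0, -0,
-- n=3 max 2.0cm 0.000rad
0, 0, 0, 2, -0, 0, -0,, 0, 0, 0, 2, -0, 0, -0,, 0, 0, 0, 2, -0, 0, -0,
```

>>> {"api": "move_arm", "payload": {
  "moves": [0,-0.04,0.15,-0.8,-0.091,0.003,0,0,-0.03,0.22,-0.8,-0.091,0.003,0,0,-0.03,0.3,-0.8,-0.091,0.003,0,0,-0.03,0.36,-0.8,-0.091,0.003,0,0,-0.06,1.8,0,0,0,0]
}}

```text
clock: 4.2
tool_pos: [0.4784, 0.088, 0.1501]
orientation: [-177.3, -0.5, -88.3]
force: [-0.4, 0.0, -0.2]
opening: 0.0002
gripper_force: 0.0
```

```bash
python3 - <<'E'
from h import *
Q=rot(-88)
plan([([.467,.092,.15],Q,0,3),([.467,.092,.090],Q,0,3)])
print(ctrl.get_obs()["joint_pos"])
E
```

```text
at [0.4784 0.088  0.1501] [-177.2654   -0.4906  -88.2864] F [-0.3624  0.0438 -0.2267] t 4.2 open 0.00015857825532048148
-- n=3 max 0.4cm 0.016rad
0, -0.14, 0.38, -0.01, -0.016, -0.003, -0.002,, 0, -0.15, 0.37, -0.01, -0.016, -0.003, -0.002,, 0, -0.14, 0.38, -0, -0.016, -0.003, -0.002,
-- n=3 max 2.0cm 0.000rad
0, -0, -0, 2, 0, 0, 0,, 0, -0, -0, 2, 0, 0, 0,, 0, -0, -0, 2, 0, 0, 0,
[ 35.2194   5.4829 -32.3733   2.4981 -50.1602 -35.0615]
```

>>> {"api": "move_arm", "payload": {
  "moves": [0,-0.14,0.4,0,-0.016,0,0,0,-0.14,0.4,0,-0.016,0,0,0,-0.14,0.3,0,-0.016,0,0,0,0,0,2,0,0,0,0,0,0,2,0,0,0,0,0,0,2,0,0,0,0,0,0,0,0,0,0]
}}

```text
clock: 4.9
tool_pos: [0.4616, 0.0879, 0.0858]
orientation: [179.7, -0.7, -88.3]
force: [-0.7, -0.5, -0.6]
opening: 0.0002
gripper_force: 0.0
```

>>> {"api": "move_arm", "payload": {
  "moves": [0,0,0,0.4,0,0,0,0,0,0,0.4,0,0,0,0,0,0,0,0,0,0]
}}

```text
clock: 5.2
tool_pos: [0.4633, 0.0889, 0.0802]
orientation: [180.0, -0.6, -88.3]
force: [-0.2, 0.2, -0.1]
opening: 0.0006
gripper_force: 0.0
```

>>> {"api": "move_arm", "payload": {
  "moves": [0,0,0,0.3,0,0,0,0,0,0,0.3,0,0,0,0,0,0,0,0,0,0]
}}

```text
clock: 5.5
tool_pos: [0.4637, 0.0889, 0.0744]
orientation: [-180.0, -0.6, -88.3]
force: [-0.4, 1.3, 2.1]
opening: 0.0001
gripper_force: 0.8
```

>>> {"api": "move_arm", "payload": {
  "moves": [0,0,0,0.3,0,0,0,0,0,0,0,0,0,0]
}}

```text
clock: 5.7
tool_pos: [0.4627, 0.0884, 0.0706]
orientation: [179.9, -0.6, -88.3]
force: [-0.2, 0.8, 0.7]
opening: 0.0004
gripper_force: 0.1
```

>>> {"api": "move_arm", "payload": {
  "moves": [0,0,0,0.3,0,0,0,0,0,0,0,0,0,0]
}}

```text
clock: 5.9
tool_pos: [0.4633, 0.0886, 0.068]
orientation: [180.0, -0.6, -88.3]
force: [0.3, -0.3, 4.6]
opening: 0.0004
gripper_force: 2.3
```

>>> {"api": "move_arm", "payload": {
  "moves": [0,0,0,0.2,0,0,0,0,0,0,0,0,0,0]
}}

```text
clock: 6.1
tool_pos: [0.4634, 0.0886, 0.0674]
orientation: [180.0, -0.6, -88.2]
force: [-8.1, -0.6, 22.9]
opening: 0.0003
gripper_force: 11.8
```

>>> {"api": "move_arm", "payload": {
  "moves": [0,0,0,0.2,0,0,0,0,0,0,0,0,0,0]
}}

```text
clock: 6.3
tool_pos: [0.4635, 0.0886, 0.0669]
orientation: [-180.0, -0.6, -88.2]
force: [-15.3, -0.6, 42.7]
opening: 0.0006
gripper_force: 22.2
```

```bash
python3 - <<'E'
from h import *
Q=rot(5); J=np.array([.463,.290])
plan([([.4635,.0886,.22],rot(-88.2),0,4),([*J,.24],Q,8.7,12),([*J,.20],Q,8.7,1)])
E
```

```text
at [0.4635 0.0886 0.0669] [-179.9665   -0.6141  -88.1927] F [-15.3471  -0.5701  42.6538] t 6.3 open 0.000586153681537174
-- n=4 max 3.8cm 0.003rad
0, 0.04, -0, -3.83, -0, -0.003, 0,, 0, 0.03, -0, -3.83, -0, -0.003, 0,, 0, 0.02, -0, -3.82, -0, -0.003, 0,, 0, 0, -0, -3.83, -0, -0.003, 0,
-- n=12 max 1.7cm 0.136rad
8.7, -1.68, -0.05, -0.16, -0, 0, -0.136,, 8.7, -1.65, -0.28, -0.17, -0, 0, -0.136,, 8.7, -1.61, -0.49, -0.16, -0, 0, -0.136,, 8.7, -1.52, -0.71, -0.17, -0, 0, -0.136,, 8.7, -1.41, -0.91, -0.16, -0, 0, -0.136,, 8.7, -1.27, -1.1, -0.17, -0, 0, -0.136,, 8.7, -1.11, -1.25, -0.16, -0, 0, -0.136,, 8.7, -0.94, -1.4, -0.17, -0, 0, -0.136,, 8.7, -0.73, -1.51, -0.16, -0, 0, -0.136,, 8.7, -0.53, -1.59, -0.17, -0, 0, -0.136,, 8.7, -0.3, -1.65, -0.16, -0, 0, -0.136,, 8.7, -0.07, -1.68, -0.17, -0, 0, -0.136,
-- n=1 max 4.0cm 0.006rad
8.7, -0.01, 0.01, 4, -0.001, -0.001, 0.005,
```

>>> {"api": "move_arm", "payload": {
  "moves": [0,0,0,-3.8,0,-0.003,0,0,0,0,-3.8,0,-0.003,0,0,0,0,-3.8,0,-0.003,0,0,0,0,-4,0,-0.003,0,8.7,-1.7,-0.05,-0.16,0,0,-0.136,8.7,-1.65,-0.28,-0.16,0,0,-0.136,8.7,-1.6,-0.5,-0.16,0,0,-0.136,8.7,-1.5,-0.7,-0.16,0,0,-0.136]
}}

```text
clock: 7.1
tool_pos: [0.4628, 0.157, 0.2242]
orientation: [180.0, 0.1, -56.8]
force: [0.2, -0.3, -0.4]
opening: 0.0267
gripper_force: 0.0
```

>>> {"api": "move_arm", "payload": {
  "moves": [8.7,-1.4,-0.9,-0.16,0,0,-0.136,8.7,-1.3,-1.1,-0.16,0,0,-0.136,8.7,-1.1,-1.25,-0.16,0,0,-0.136,8.7,-0.95,-1.4,-0.16,0,0,-0.136,8.7,-0.75,-1.5,-0.16,0,0,-0.136,8.7,-0.5,-1.6,-0.16,0,0,-0.136,8.7,-0.3,-1.65,-0.16,0,0,-0.136,8.7,-0.05,-1.7,-0.16,0,0,-0.136]
}}

```text
clock: 7.9
tool_pos: [0.4629, 0.2915, 0.2369]
orientation: [-179.9, 0.1, 5.5]
force: [0.4, -0.1, 0.1]
opening: 0.0859
gripper_force: 0.0
```

```bash
python3 - <<'E'
from h import *
Q=rot(5); J=np.array([.463,.290])
plan([([*J,.20],Q,8.7,2),([*J,.129],Q,8.7,3)])
p,d,w=snap("top"); cv2.imwrite("pics/t1.png",p[:,:,::-1]);
for n,u,v in [("stop",281,206),("slow",301,206),("med",318,206),("fast",335,206)]: print(n,np.nanmedian(w[v-2:v+3,u-2:u+3].reshape(-1,3),0))
ps,d,ws=snap("side")
q=ws[255:300,280:304].reshape(-1,3);q=q[(q[:,2]>.15)&(q[:,2]<.172)&(q[:,0]<.487)];print("side handle",len(q),q.mean(0))
a=cv2.resize(p[115:265,160:360],None,fx=2,fy=2);b=cv2.resize(ps[150:300,210:410],None,fx=2,fy=2)
cv2.imwrite("pics/c2.png",np.hstack([a,b])[:,:,::-1])
E
```

```text
at [0.4629 0.2915 0.2369] [-179.9375    0.0993    5.5448] F [ 0.4004 -0.0715  0.1456] t 7.9 open 0.08590570505716694
-- n=2 max 1.9cm 0.005rad
8.7, -0, 0.08, 1.85, -0.001, 0.001, 0.005,, 8.7, -0, 0.07, 1.84, -0.001, 0.001, 0.005,
-- n=3 max 2.4cm 0.000rad
8.7, -0, -0, 2.37, 0, -0, -0,, 8.7, -0, -0, 2.37, 0, -0, -0,, 8.7, -0.01, -0, 2.36, 0, -0, -0,
stop [0.4836 0.0926 0.0655]
slow [0.4846 0.039  0.0734]
med [ 0.4857 -0.0062  0.0734]
fast [ 0.487  -0.0514  0.0735]
side handle 98 [0.4664 0.293  0.1583]
```

View pics/c2.png

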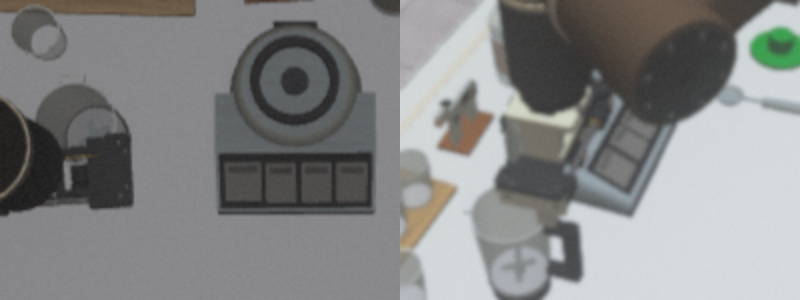

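The stop key is down and the fast key is up. The gripper hovers over the jar handle, at (110,170) in the crop.

>>> {"api": "move_arm", "payload": {
  "moves": [8.7,0,0,1.85,0,0,0.005,8.7,0,0,1.85,0,0,0.005,8.7,0,0,2.4,0,0,0,8.7,0,0,2.4,0,0,0,8.7,0,0,2.3,0,0,0,8.7,0,0,0,0,0,0]
}}

```text
clock: 8.6
tool_pos: [0.4614, 0.289, 0.1262]
orientation: [179.9, 0.3, 4.5]
force: [-0.6, -0.4, 1.4]
opening: 0.0873
gripper_force: 0.0
```

>>> {"api": "move_arm", "payload": {
  "moves": [2.8,0,0,0,0,0,0,2.8,0,0,0,0,0,0,2.8,0,0,0,0,0,0,2.8,0,0,0,0,0,0,2.8,0,0,0,0,0,0,2.8,0,0,0,0,0,0,2.8,0,0,0,0,0,0,2.8,0,0,0,0,0,0]
}}

```text
clock: 9.4
tool_pos: [0.4632, 0.2912, 0.1295]
orientation: [-179.9, 0.0, 4.7]
force: [0.2, 0.3, 0.3]
opening: 0.0306
gripper_force: 0.0
```

>>> {"api": "move_arm", "payload": {
  "moves": [2.3,0,0,0,0,0,0,2.1,0,0,0,0,0,0,1.5,0,0,0,0,0,0,1,0,0,0,0,0,0]
}}

```text
clock: 9.8
tool_pos: [0.4632, 0.2912, 0.1295]
orientation: [-179.9, 0.0, 4.7]
force: [1.3, -0.0, -0.1]
opening: 0.0219
gripper_force: 29.8
```

>>> {"api": "move_arm", "payload": {
  "moves": [1,0,0,-0.5,0,0,0,1,0,0,-1,0,0,0,1,0,0,-2,0,0,0,1,0,0,-2.5,0,0,0,1,0,0,-3,0,0,0,1,0,0,-3,0,0,0,1,0,0,-2.5,0,0,0,1,0,0,-1.5,0,0,0]
}}

```text
clock: 10.6
tool_pos: [0.4636, 0.2911, 0.2925]
orientation: [-179.8, -0.1, 4.7]
force: [-0.1, 0.2, -5.6]
opening: 0.0216
gripper_force: 30.0
```

```bash
python3 - <<'E'
from h import *
ps,d,ws=snap("side"); p,d,w=snap("top"); np.save("l_side.npy",ws); np.save("l_top.npy",w)
b=cv2.resize(ps[130:330,190:390],None,fx=2,fy=2);a=cv2.resize(p[80:280,120:320],None,fx=2,fy=2)
cv2.imwrite("pics/c3.png",np.hstack([a,b])[:,:,::-1])
o=ctrl.get_obs();print(o["force"],o["moment"],o["opening"],o["tool_pos"],o["orientation"])
E
```

```text
[-0.3161  0.9053 -3.7442] [-0.0819  0.3423  0.0125] 0.021751349608428654 [0.464  0.2915 0.2925] [-179.7287   -0.1503    4.6603]
```

View pics/c3.png

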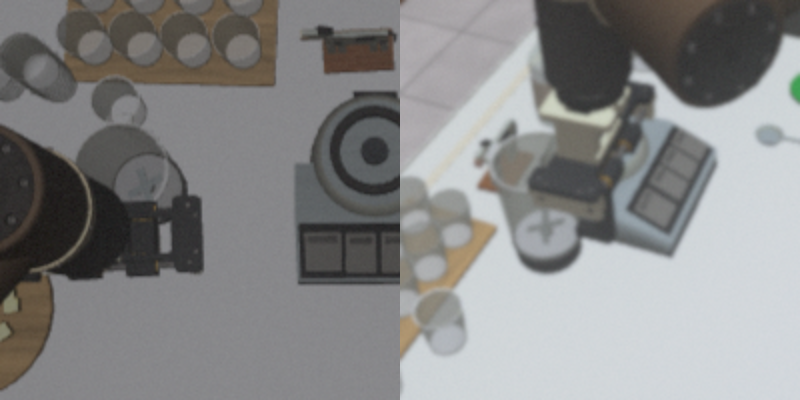

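```bash
python3 - <<'E'
from h import *
for n in("side","top"):
    w=np.load(f"l_{n}.npy").reshape(-1,3); w=w[np.isfinite(w[:,0])]
    rr=np.hypot(w[:,0]-.547,w[:,1]-.298)
    q=w[(rr<.062)&(rr>.042)&(w[:,2]>.30)&(w[:,2]<.35)&(w[:,0]>.52)]
    print(n,len(q))
    if len(q)>20:
        az=np.degrees(np.arctan2(q[:,1]-.298,q[:,0]-.547))
        for a in range(-120,121,30):
            k=q[abs(az-a)<15]
            if len(k)>3: print(a,len(k),k.mean(0),"top",np.percentile(k[:,2],90))
    # inner floor / collar
    q=w[(rr<.03)&(w[:,2]>.15)&(w[:,2]<.22)]; print("floor",len(q))
    if len(q)>20:
        A=np.c_[q[:,:2]-[.547,.298],np.ones(len(q))]; print(np.linalg.lstsq(A,q[:,2],rcond=None)[0], q[:,2].std())
E
```

```text
side 547
-90 57 [0.5522 0.2493 0.3159] top 0.3275252577082368
-60 102 [0.5714 0.2564 0.3154] top 0.327324068926954
-30 95 [0.5874 0.2739 0.3153] top 0.3272707177601323
0 95 [0.5957 0.2976 0.3195] top 0.3281487335564998
30 39 [0.5914 0.3181 0.3213] top 0.328506048488276
60 41 [0.5688 0.3415 0.3191] top 0.328934315661522
90 81 [0.5455 0.347  0.3159] top 0.32779895840685
120 37 [0.5291 0.3446 0.3142] top 0.32728951104564674
floor 0
top 456
-120 29 [0.5265 0.2503 0.3194] top 0.32969062783198566
-90 47 [0.5466 0.2465 0.3221] top 0.3301123343246671
-60 29 [0.5723 0.2538 0.3269] top 0.33153012242019375
-30 44 [0.5899 0.2744 0.3223] top 0.3304444069596656
0 112 [0.5978 0.2989 0.3232] top 0.3302772119290128
30 81 [0.5875 0.3215 0.3201] top 0.3302195261272929
60 83 [0.57   0.3383 0.3182] top 0.3289579726152566
90 31 [0.5535 0.3438 0.316 ] top 0.3288999700951467
floor 295
[-0.1949 -0.2215  0.2072] 0.006952826486720738
```

```bash
python3 - <<'E'
from h import *
plan([([.6128,.109,.2925],rot(-88),1,16)])
E
```

```text
at [0.464  0.2915 0.2925] [-179.7287   -0.1503    4.6603] F [-0.3161  0.9053 -3.7442] t 10.7 open 0.021751349608428654
-- n=16 max 1.5cm 0.101rad
1, 0.83, 1.21, -0, -0, 0, 0.101,, 1, 0.96, 1.12, -0.01, -0, 0, 0.101,, 1, 1.06, 1.02, -0, -0, 0, 0.101,, 1, 1.16, 0.91, -0.01, -0, 0, 0.101,, 1, 1.24, 0.79, 0, -0, 0, 0.101,, 1, 1.32, 0.66, -0, -0, 0, 0.101,, 1, 1.37, 0.52, -0.01, -0, 0, 0.101,, 1, 1.42, 0.38, -0, -0, 0, 0.101,, 1, 1.46, 0.23, -0, -0, 0, 0.101,, 1, 1.47, 0.09, -0.01, -0, 0, 0.101,, 1, 1.47, -0.06, -0, -0, 0, 0.101,, 1, 1.45, -0.21, -0.01, -0, 0, 0.101,, 1, 1.43, -0.35, 0, -0, 0, 0.101,, 1, 1.39, -0.5, -0, -0, 0, 0.101,, 1, 1.32, -0.64, -0.01, -0, 0, 0.101,, 1, 1.26, -0.76, -0, -0, 0, 0.101,
```

>>> {"api": "move_arm", "payload": {
  "moves": [1,0.83,1.21,0,0,0,0.101,1,0.96,1.12,0,0,0,0.101,1,1.06,1.02,0,0,0,0.101,1,1.16,0.91,0,0,0,0.101,1,1.24,0.79,0,0,0,0.101,1,1.32,0.66,0,0,0,0.101,1,1.37,0.52,0,0,0,0.101,1,1.42,0.38,0,0,0,0.101]
}}

```text
clock: 11.5
tool_pos: [0.5374, 0.199, 0.288]
orientation: [179.9, 0.2, -41.9]
force: [-0.0, -0.4, -3.9]
opening: 0.022
gripper_force: 30.0
```

>>> {"api": "move_arm", "payload": {
  "moves": [1,1.46,0.23,0,0,0,0.101,1,1.47,0.09,0,0,0,0.101,1,1.47,-0.06,0,0,0,0.101,1,1.45,-0.21,0,0,0,0.101,1,1.43,-0.35,0,0,0,0.101,1,1.39,-0.5,0,0,0,0.101,1,1.32,-0.64,0,0,0,0.101,1,1.26,-0.76,0,0,0,0.101]
}}

```text
clock: 12.3
tool_pos: [0.6119, 0.1079, 0.2877]
orientation: [179.8, 0.1, -88.2]
force: [-0.2, 0.5, -3.1]
opening: 0.0224
gripper_force: 30.0
```

```bash
python3 - <<'E'
from h import *
from scipy.optimize import least_squares
ps,d,ws=snap("side"); p,d,w=snap("top")
plan([([.6128,.109,.2925],rot(-88),1,2),([.6128,.109,.25],rot(-88),1,4)])
for n,w in(("side",ws),("top",w)):
    w=w.reshape(-1,3); w=w[np.isfinite(w[:,0])]
    rr=np.hypot(w[:,0]-.6157,w[:,1]-.026)
    q=w[(rr<.065)&(rr>.03)&(w[:,2]>.318)&(w[:,2]<.335)&(w[:,1]<.06)]
    f=lambda c:np.hypot(q[:,0]-c[0],q[:,1]-c[1])-c[2]
    s=least_squares(f,[.6157,.026,.05],loss="soft_l1",f_scale=.002); print(n,len(q),s.x,q.min(0),q.max(0))
E
```

```text
at [0.6122 0.1072 0.2874] [179.8227   0.0502 -88.1817] F [ 0.1969  0.8684 -4.2408] t 12.4 open 0.02194337346977486
-- n=2 max 0.3cm 0.002rad
1, -0.09, -0.03, -0.25, 0.002, 0, -0.002,, 1, -0.09, -0.03, -0.26, 0.002, 0, -0.002,
-- n=4 max 1.1cm 0.000rad
1, 0, 0, 1.06, -0, 0, 0,, 1, 0, 0, 1.07, -0, 0, 0,, 1, 0, 0, 1.06, -0, 0, 0,, 1, 0, 0, 1.06, -0, 0, 0,
side 48 [0.6148 0.0216 0.0482] [ 0.5929 -0.035   0.3181] [ 0.6505 -0.0125  0.3259]
top 252 [0.615  0.0212 0.0506] [ 0.5631 -0.0379  0.3181] [0.6673 0.0584 0.3265]
```

>>> {"api": "move_arm", "payload": {
  "moves": [1,-0.3,-0.05,0,0,0,0,1,0,0,1,0,0,0,1,0,0,1,0,0,0,1,0,0,1,0,0,0,1,0,0,0.8,0,0,0,1,0,0,0.6,0,0,0,1,0,0,0,0,0,0]
}}

```text
clock: 13.1
tool_pos: [0.6119, 0.1112, 0.2438]
orientation: [179.8, 0.0, -87.9]
force: [-0.6, -1.5, -4.7]
opening: 0.0217
gripper_force: 30.0
```

>>> {"api": "move_arm", "payload": {
  "moves": [1,0,0,0.4,0,0,0,1,0,0,0.3,0,0,0,1,0,0,0.2,0,0,0,1,0,0,0,0,0,0]
}}

```text
clock: 13.5
tool_pos: [0.6125, 0.1114, 0.2363]
orientation: [180.0, 0.1, -87.9]
force: [-0.1, -2.9, -2.7]
opening: 0.022
gripper_force: 30.0
```

>>> {"api": "move_arm", "payload": {
  "moves": [1,0,0,0.2,0,0,0,1,0,0,0,0,0,0]
}}

```text
clock: 13.7
tool_pos: [0.6131, 0.1122, 0.2354]
orientation: [-179.9, 0.2, -87.9]
force: [-0.8, 2.2, 4.9]
opening: 0.0216
gripper_force: 30.0
```

>>> {"api": "move_arm", "payload": {
  "moves": [1,0,0,0.1,0,0,0,1,0,0,0,0,0,0]
}}

```text
clock: 13.9
tool_pos: [0.6134, 0.1127, 0.2349]
orientation: [-179.9, 0.2, -87.9]
force: [-2.1, 4.2, 6.8]
opening: 0.0219
gripper_force: 30.0
```

```bash
python3 - <<'E'
from h import *
ps,d,ws=snap("side"); p,d,w=snap("top")
o=ctrl.get_obs();print(o["force"],o["moment"],o["tool_pos"])
for n,w in(("side",ws),("top",w)):
    w=w.reshape(-1,3); w=w[np.isfinite(w[:,0])]
    rr=np.hypot(w[:,0]-.6157,w[:,1]-.026); q=w[(rr<.060)&(rr>.043)&(w[:,2]>.24)&(w[:,2]<.285)&(w[:,1]<.06)]
    az=np.degrees(np.arctan2(q[:,1]-.026,q[:,0]-.6157))
    for a in range(-180,61,30):
        k=q[abs(az-a)<15]
        if len(k)>3: print(n,a,len(k),"top",np.percentile(k[:,2],90))
E
```

```text
[-1.6994  3.6097  7.7364] [ 1.0307  1.1254 -0.2085] [0.6133 0.1127 0.2349]
side -120 17 top 0.27216850173455864
side -90 51 top 0.27111693727550956
side -60 42 top 0.27063255944227255
top -180 16 top 0.27346247161255277
top -150 31 top 0.2722388616345828
top -120 26 top 0.2728171024276037
top -90 70 top 0.2727186877186786
top -60 48 top 0.27054576517056395
top -30 57 top 0.27021327299548276
top 0 62 top 0.2709212508099397
top 30 57 top 0.2709630529075302
```

>>> {"api": "move_arm", "payload": {
  "moves": [4,0,0,0,0,0,0,6,0,0,0,0,0,0,8,0,0,0,0,0,0,8.7,0,0,0,0,0,0,8.7,0,0,0,0,0,0,8.7,0,0,-1,0,0,0,8.7,0,0,-3,0,0,0,8.7,0,0,-4,0,0,0]
}}

```text
clock: 14.8
tool_pos: [0.6117, 0.1111, 0.3129]
orientation: [179.8, 0.0, -87.9]
force: [1.9, 0.1, 0.4]
opening: 0.0803
gripper_force: 0.0
```

```bash
python3 - <<'E'
from h import *
plan([([.6133,.11,.355],rot(-88),8.7,1),([.510,-.321,.34],rot(-88),8.7,12),([.510,-.321,.10],rot(-88),8.7,6)])
E
```

```text
at [0.6117 0.1111 0.3129] [179.7593   0.0152 -87.9381] F [1.8551 0.1121 0.4475] t 14.8 open 0.08027673123301567
-- n=1 max 4.2cm 0.004rad
8.7, 0.11, -0.14, -4.22, 0.004, 0, 0.001,
-- n=12 max 3.7cm 0.000rad
8.7, 3.56, 0.99, 0.12, 0, 0, 0,, 8.7, 3.56, 0.98, 0.13, 0, 0, 0,, 8.7, 3.56, 0.99, 0.12, 0, 0, 0,, 8.7, 3.56, 0.98, 0.13, 0, 0, 0,, 8.7, 3.56, 0.99, 0.12, 0, 0, 0,, 8.7, 3.56, 0.99, 0.13, 0, 0, 0,, 8.7, 3.56, 0.98, 0.12, 0, 0, 0,, 8.7, 3.56, 0.99, 0.13, 0, 0, 0,, 8.7, 3.56, 0.99, 0.12, 0, 0, 0,, 8.7, 3.56, 0.98, 0.13, 0, 0, 0,, 8.7, 3.56, 0.99, 0.12, 0, 0, 0,, 8.7, 3.56, 0.98, 0.13, 0, 0, 0,
-- n=6 max 4.0cm 0.000rad
8.7, 0, -0, 4, 0, 0, 0,, 8.7, 0, -0, 4, 0, 0, 0,, 8.7, 0, -0, 4, 0, 0, 0,, 8.7, 0, -0, 4, 0, 0, 0,, 8.7, 0, -0, 4, 0, 0, 0,, 8.7, 0, -0, 4, 0, 0, 0,
```

>>> {"api": "move_arm", "payload": {
  "moves": [8.7,0,0,-4.2,0,0,0,8.7,3.6,1,0.1,0,0,0,8.7,3.6,1,0.1,0,0,0,8.7,3.6,1,0.1,0,0,0,8.7,3.6,1,0.1,0,0,0,8.7,3.6,1,0.1,0,0,0,8.7,3.6,1,0.1,0,0,0,8.7,3.6,1,0.1,0,0,0]
}}

```text
clock: 15.6
tool_pos: [0.5511, -0.1445, 0.3488]
orientation: [-180.0, 0.1, -87.9]
force: [1.2, -0.4, -0.2]
opening: 0.0872
gripper_force: 0.0
```

>>> {"api": "move_arm", "payload": {
  "moves": [8.7,3.6,1,0.1,0,0,0,8.7,3.6,1,0.1,0,0,0,8.7,3.6,0.9,0.1,0,0,0,8.7,3.6,0.9,0.1,0,0,0,8.7,3.6,0.9,0.1,0,0,0,8.7,0,0,4,0,0,0,8.7,0,0,4,0,0,0,8.7,0,0,4,0,0,0]
}}

```text
clock: 16.4
tool_pos: [0.511, -0.3251, 0.2222]
orientation: [-180.0, 0.1, -88.0]
force: [0.2, 0.0, -0.2]
opening: 0.0869
gripper_force: 0.0
```

```bash
python3 - <<'E'
from h import *
from scipy.optimize import least_squares
ps,d,ws=snap("side"); p,d,w=snap("top")
cv2.imwrite("pics/c4.png",np.hstack([cv2.resize(p[80:240,180:380],None,fx=2,fy=2),cv2.resize(ps[130:290,210:410],None,fx=2,fy=2)])[:,:,::-1])
plan([([.510,-.321,.10],rot(-88),8.7,4),([.510,-.321,.032],rot(-88),8.7,4)])
for n,w in(("side",ws),("top",w)):
    w=w.reshape(-1,3); w=w[np.isfinite(w[:,0])]
    rr=np.hypot(w[:,0]-.6157,w[:,1]-.026); q=w[(rr<.060)&(rr>.043)&(w[:,2]>.258)&(w[:,2]<.285)&(w[:,1]<.065)]
    f=lambda c:np.hypot(q[:,0]-c[0],q[:,1]-c[1])-c[2]
    s=least_squares(f,[.6157,.026,.05],loss="soft_l1",f_scale=.002)
    A=np.c_[q[:,:2]-[.6157,.026],np.ones(len(q))]
    print(n,len(q),s.x,np.percentile(q,[1,99],0), np.linalg.lstsq(A,q[:,2],rcond=None)[0])
E
```

```text
at [ 0.5081 -0.3233  0.2176] [179.4785   0.3249 -88.0032] F [-0.2127 -0.2209 -0.065 ] t 16.5 open 0.0869368040206004
-- n=4 max 2.9cm 0.003rad
8.7, -0.04, -0.08, 2.94, 0.002, 0.001, -0,, 8.7, -0.04, -0.07, 2.94, 0.002, 0.001, -0,, 8.7, -0.04, -0.06, 2.94, 0.002, 0.001, -0,, 8.7, -0.05, -0.06, 2.94, 0.002, 0.001, -0,
-- n=4 max 1.7cm 0.001rad
8.7, 0, -0, 1.7, 0, 0, -0,, 8.7, 0.01, -0, 1.7, 0, 0, -0,, 8.7, -0, -0, 1.7, 0, 0, -0,, 8.7, 0, -0, 1.7, 0, 0, -0,
side 228 [0.6153 0.0303 0.05  ] [[ 0.5648 -0.0288  0.2582]
 [ 0.6677  0.0639  0.2731]] [-0.0069 -0.0063  0.2667]
top 311 [0.6155 0.0283 0.0503] [[ 0.5638 -0.0301  0.2592]
 [ 0.6679  0.0632  0.2744]] [-0.0205 -0.011   0.2681]
```

View pics/c4.png

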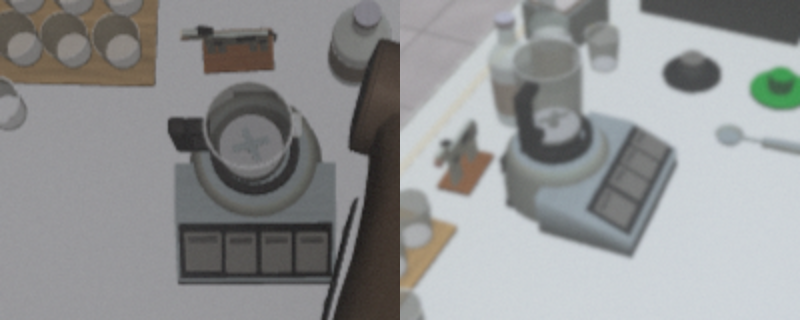

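The jar stands upright and home in the socket, at (247,135) in the left crop, and the stop key is still down.

>>> {"api": "move_arm", "payload": {
  "moves": [8.7,-0.05,-0.1,3,0,0,0,8.7,-0.05,-0.05,3,0,0,0,8.7,-0.05,0,3,0,0,0,8.7,-0.05,0,2.5,0,0,0,8.7,0,0,2.5,0,0,0,8.7,0,0,2,0,0,0,8.7,0,0,1.5,0,0,0,8.7,0,0,0,0,0,0]
}}

```text
clock: 17.3
tool_pos: [0.5129, -0.3222, 0.0478]
orientation: [179.9, 0.1, -87.9]
force: [-0.1, -0.1, 0.5]
opening: 0.087
gripper_force: 0.0
```

```bash
python3 - <<'E'
from h import *
plan([([.510,-.321,.032],rot(-88),8.7,2)])
w=snap("side")[2].reshape(-1,3); q=w[(np.hypot(w[:,0]-.51,w[:,1]+.32)<.07)&(w[:,2]>.008)&(w[:,2]<.024)]
print(len(q),np.percentile(q,[1,99],0))
E
```

```text
at [ 0.5129 -0.3222  0.0478] [179.8882   0.0916 -87.9026] F [-0.0918 -0.0566  0.4883] t 17.3 open 0.08699508992824825
-- n=2 max 0.8cm 0.002rad
8.7, -0.06, 0.14, 0.79, 0.001, 0.001, 0.001,, 8.7, -0.06, 0.15, 0.79, 0.001, 0.001, 0.001,
261 [[ 0.4565 -0.3712  0.0142]
 [ 0.5616 -0.2682  0.0238]]
```

>>> {"api": "move_arm", "payload": {
  "moves": [8.7,-0.1,0.15,0.7,0,0,0,8.7,-0.05,0.15,0.8,0,0,0,7,0,0,0,0,0,0,6,0,0,0,0,0,0,5,0,0,0,0,0,0,4.7,0,0,0,0,0,0,4.7,0,0,0,0,0,0,4.5,0,0,0,0,0,0]
}}

```text
clock: 18.15
tool_pos: [0.5094, -0.3207, 0.0326]
orientation: [180.0, 0.1, -87.9]
force: [0.3, 0.3, -0.4]
opening: 0.0468
gripper_force: 0.2
```

>>> {"api": "move_arm", "payload": {
  "moves": [4,0,0,0,0,0,0,3,0,0,0,0,0,0,3,0,0,0,0,0,0]
}}

```text
clock: 18.45
tool_pos: [0.5094, -0.3207, 0.0326]
orientation: [180.0, 0.1, -87.9]
force: [0.8, -0.0, 0.6]
opening: 0.0454
gripper_force: 30.0
```

```bash
python3 - <<'E'
from h import *
plan([([.5094,-.3207,.345],rot(-88),3,9),([.6155,.029,.345],rot(-88),3,12)])
E
```

```text
at [ 0.5094 -0.3207  0.0326] [179.9657   0.0852 -87.9337] F [ 0.7621 -0.0206  0.6066] t 18.45 open 0.04536912171147431
-- n=9 max 3.5cm 0.000rad
3, -0, 0, -3.47, 0, 0, 0,, 3, -0.01, 0, -3.47, 0, 0, 0,, 3, -0, 0.01, -3.47, 0, 0, 0,, 3, -0.01, -0, -3.47, 0, 0, 0,, 3, -0, 0, -3.47, 0, 0, 0,, 3, -0.01, 0, -3.48, 0, 0, 0,, 3, -0, 0.01, -3.47, 0, 0, 0,, 3, -0.01, -0, -3.47, 0, 0, 0,, 3, -0, 0, -3.47, 0, 0, 0,
-- n=12 max 3.1cm 0.000rad
3, -2.88, -0.99, 0, 0, 0, 0,, 3, -2.88, -0.99, 0.01, 0, 0, 0,, 3, -2.88, -0.99, 0, 0, 0, 0,, 3, -2.88, -0.98, 0.01, 0, 0, 0,, 3, -2.88, -0.99, -0, 0, 0, 0,, 3, -2.88, -0.99, 0, 0, 0, 0,, 3, -2.88, -0.99, 0.01, 0, 0, 0,, 3, -2.89, -0.99, 0, 0, 0, 0,, 3, -2.88, -0.99, 0, 0, 0, 0,, 3, -2.88, -0.99, 0.01, 0, 0, 0,, 3, -2.88, -0.99, 0, 0, 0, 0,, 3, -2.88, -0.98, 0.01, 0, 0, 0,
```

>>> {"api": "move_arm", "payload": {
  "moves": [3,0,0,-2,0,0,0,3,0,0,-4,0,0,0,3,0,0,-4.5,0,0,0,3,0,0,-4.5,0,0,0,3,0,0,-4.5,0,0,0,3,0,0,-4.5,0,0,0,3,0,0,-4.2,0,0,0,3,0,0,-3,0,0,0]
}}

```text
clock: 19.25
tool_pos: [0.5096, -0.3213, 0.3478]
orientation: [-179.9, 0.0, -87.9]
force: [1.0, -0.4, -1.0]
opening: 0.0452
gripper_force: 30.0
```

>>> {"api": "move_arm", "payload": {
  "moves": [3,-2,-0.7,0,0,0,0,3,-3.2,-1.1,0,0,0,0,3,-3.2,-1.1,0,0,0,0,3,-3.2,-1.1,0,0,0,0,3,-3.2,-1.1,0,0,0,0,3,-3.2,-1.1,0,0,0,0,3,-3.2,-1.1,0,0,0,0,3,-3.2,-1.1,0,0,0,0]
}}

```text
clock: 20.05
tool_pos: [0.5846, -0.0728, 0.3445]
orientation: [179.9, 0.1, -87.9]
force: [1.1, 0.6, 0.0]
opening: 0.0454
gripper_force: 30.0
```

>>> {"api": "move_arm", "payload": {
  "moves": [3,-3.2,-1.1,0,0,0,0,3,-3.2,-1.1,0,0,0,0,3,-2.5,-0.9,0,0,0,0,3,-1.3,-0.4,0,0,0,0,3,0,0,0,0,0,0]
}}

```text
clock: 20.55
tool_pos: [0.6161, 0.0304, 0.3441]
orientation: [179.9, 0.1, -87.8]
force: [-0.2, -0.2, -1.8]
opening: 0.0452
gripper_force: 30.0
```

```bash
python3 - <<'E'
from h import *
from scipy.optimize import least_squares
ps,d,ws=snap("side"); p,d,w=snap("top")
cv2.imwrite("pics/c5.png",np.hstack([cv2.resize(p[80:240,200:400],None,fx=2,fy=2),cv2.resize(ps[100:260,210:410],None,fx=2,fy=2)])[:,:,::-1])
plan([([.6155,.029,.345],rot(-88),3,1)])
for n,w in(("side",ws),("top",w)):
    w=w.reshape(-1,3); w=w[np.isfinite(w[:,0])]
    rr=np.hypot(w[:,0]-.6157,w[:,1]-.026)
    for lab,z0,z1,r0 in(("lid",.320,.336,.056),("rim",.260,.275,.0505)):
        q=w[(rr<.068)&(rr>.035)&(w[:,2]>z0)&(w[:,2]<z1)]
        if len(q)<10: print(n,lab,len(q)); continue
        print(n,lab,len(q),np.percentile(q,[1,99],0).ravel(), "mid",(np.percentile(q,1,0)+np.percentile(q,99,0))/2)
E
```

```text
at [0.6158 0.0287 0.3447] [179.9109   0.077  -87.9146] F [-0.0575  0.0074 -1.0152] t 20.65 open 0.04525142019597785
-- n=1 max 0.0cm 0.003rad
3, -0.03, 0.02, -0.03, 0.002, 0.001, 0.001,
side lid 377 [ 0.5617 -0.017   0.3248  0.6694  0.0842  0.335 ] mid [0.6156 0.0336 0.3299]
side rim 214 [ 0.5634 -0.0176  0.2605  0.6669  0.0929  0.2733] mid [0.6151 0.0377 0.2669]
top lid 330 [ 0.5717 -0.0266  0.327   0.6454  0.0821  0.3354] mid [0.6086 0.0278 0.3312]
top rim 64 [ 0.5822 -0.0303  0.2606  0.6266  0.0927  0.2735] mid [0.6044 0.0312 0.267 ]
```

View pics/c5.png

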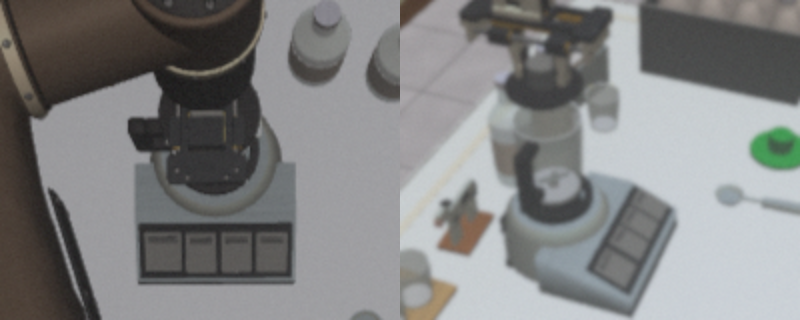

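The lid is held level above the jar mouth, at (545,80) in the right crop.

>>> {"api": "move_arm", "payload": {
  "moves": [3,0.1,0,1,0,0,0,3,0,0,1,0,0,0,3,0,0,1,0,0,0,3,0,0,0.8,0,0,0,3,0,0,0.4,0,0,0,3,0,0,0,0,0,0]
}}

```text
clock: 21.25
tool_pos: [0.6157, 0.0278, 0.3021]
orientation: [179.9, 0.1, -87.9]
force: [-0.1, 0.3, -0.6]
opening: 0.0447
gripper_force: 30.0
```

>>> {"api": "move_arm", "payload": {
  "moves": [3,0,0,0.3,0,0,0,3,0,0,0.3,0,0,0,3,0,0,0,0,0,0]
}}

```text
clock: 21.55
tool_pos: [0.616, 0.0283, 0.2967]
orientation: [180.0, 0.1, -87.9]
force: [0.7, 0.7, -0.8]
opening: 0.045
gripper_force: 30.0
```

>>> {"api": "move_arm", "payload": {
  "moves": [3,0,0,0.3,0,0,0,3,0,0,0.2,0,0,0,3,0,0,0,0,0,0]
}}

```text
clock: 21.85
tool_pos: [0.6159, 0.0281, 0.2916]
orientation: [179.9, 0.1, -87.9]
force: [0.8, 0.0, -0.6]
opening: 0.0457
gripper_force: 30.0
```

>>> {"api": "move_arm", "payload": {
  "moves": [3,0,0,0.2,0,0,0,3,0,0,0,0,0,0]
}}

```text
clock: 22.05
tool_pos: [0.6162, 0.0281, 0.2909]
orientation: [-180.0, 0.1, -87.9]
force: [-1.9, 1.8, 4.4]
opening: 0.0454
gripper_force: 30.0
```

>>> {"api": "move_arm", "payload": {
  "moves": [5,0,0,0,0,0,0,6,0,0,0,0,0,0,7,0,0,0,0,0,0,8,0,0,0,0,0,0,8.7,0,0,0,0,0,0,8.7,0,0,-2,0,0,0,8.7,0,0,-4,0,0,0,8.7,0,0,-3,0,0,0]
}}

```text
clock: 22.85
tool_pos: [0.6162, 0.0276, 0.3819]
orientation: [180.0, 0.1, -87.9]
force: [1.2, -0.0, -0.0]
opening: 0.0868
gripper_force: 0.0
```

```bash
python3 - <<'E'
from h import *
Q=rot(-88); S=[.465,.0410]
plan([([*S,.36],Q,0,7),([*S,.10],Q,0,8)])
E
```

```text
at [0.6162 0.0276 0.3819] [179.9957   0.0658 -87.9361] F [ 1.2082 -0.0072 -0.0278] t 22.85 open 0.08675218681976353
-- n=7 max 2.2cm 0.000rad
0, -0.27, 2.15, 0.31, 0, 0, 0,, 0, -0.27, 2.15, 0.32, 0, 0, 0,, 0, -0.27, 2.16, 0.31, 0, 0, 0,, 0, -0.26, 2.15, 0.31, 0, 0, 0,, 0, -0.27, 2.15, 0.31, 0, 0, 0,, 0, -0.27, 2.15, 0.32, 0, 0, 0,, 0, -0.27, 2.15, 0.31, 0, 0, 0,
-- n=8 max 3.3cm 0.000rad
0, 0, 0, 3.25, 0, 0, 0,, 0, 0.01, 0, 3.25, 0, 0, 0,, 0, 0, 0, 3.25, 0, 0, 0,, 0, 0.01, 0, 3.25, 0, 0, 0,, 0, -0, 0, 3.25, 0, 0, 0,, 0, 0, 0, 3.25, 0, 0, 0,, 0, 0.01, 0, 3.25, 0, 0, 0,, 0, 0, 0, 3.25, 0, 0, 0,
```

>>> {"api": "move_arm", "payload": {
  "moves": [0,-0.2,2.4,0.3,0,0,0,0,-0.3,2.4,0.3,0,0,0,0,-0.3,2.4,0.3,0,0,0,0,-0.3,2.4,0.3,0,0,0,0,-0.3,2.4,0.3,0,0,0,0,-0.3,2.4,0.3,0,0,0,0,-0.2,2.4,0.3,0,0,0,0,0,0,3,0,0,0]
}}

```text
clock: 23.65
tool_pos: [0.4472, 0.0411, 0.3327]
orientation: [-179.6, 0.3, -87.9]
force: [0.8, 0.8, 0.4]
opening: 0.0287
gripper_force: 0.0
```

>>> {"api": "move_arm", "payload": {
  "moves": [0,0,0,4,0,0,0,0,0,0,4,0,0,0,0,0,0,4,0,0,0,0,0,0,4,0,0,0,0,0,0,4,0,0,0,0,0,0,0,0,0,0]
}}

```text
clock: 24.25
tool_pos: [0.444, 0.0397, 0.1251]
orientation: [179.5, -0.1, -88.0]
force: [-0.7, 0.3, 0.1]
opening: 0.0008
gripper_force: 0.0
```

```bash
python3 - <<'E'
from h import *
ps,d,ws=snap("side"); p,d,w=snap("top")
cv2.imwrite("pics/c6.png",np.hstack([cv2.resize(p[80:240,200:400],None,fx=2,fy=2),cv2.resize(ps[100:260,210:410],None,fx=2,fy=2)])[:,:,::-1])
plan([([.448,.041,.085],rot(-88),0,5)])
w=ws.reshape(-1,3)
rr=np.hypot(w[:,0]-.6157,w[:,1]-.028); q=w[(rr<.054)&(rr>.032)&(w[:,2]>.26)&(w[:,2]<.30)]
A=np.c_[q[:,:2]-[.6157,.028],np.ones(len(q))]; print(len(q),np.linalg.lstsq(A,q[:,2],rcond=None)[0],"expect .278")
q=w[(rr<.03)&(w[:,2]>.3)&(w[:,2]<.33)];print("cap top",len(q),np.median(q[:,2]),"expect .312",np.percentile(q,[2,98],0).mean(0))
E
```

```text
at [0.4476 0.0411 0.1298] [179.9055   0.0252 -87.9037] F [0.806  0.5998 1.4952] t 24.35 open 0.000593783531487214
-- n=5 max 0.9cm 0.000rad
0, 0, -0.01, 0.9, 0, 0, 0,, 0, 0.01, -0.01, 0.89, 0, 0, 0,, 0, -0, -0.01, 0.9, 0, 0, 0,, 0, 0, -0.01, 0.89, 0, 0, 0,, 0, 0, -0.01, 0.9, 0, 0, 0,
435 [ 0.0389 -0.0673  0.2783] expect .278
cap top 168 0.31238023976168006 expect .312 [0.6147 0.0294 0.3085]
```

View pics/c6.png

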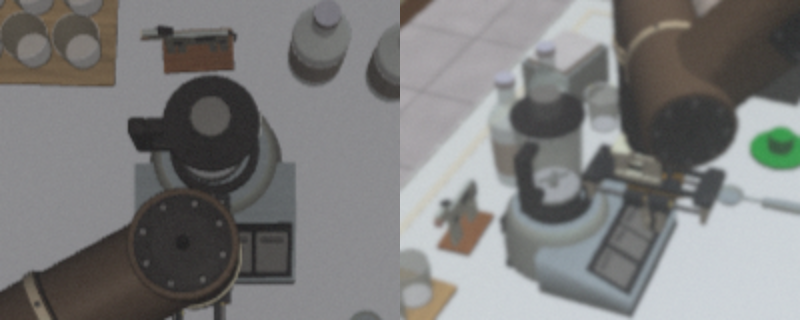

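The lid is fully home on the jar, at (210,120) in the left crop. The gripper is over the slow key.

>>> {"api": "move_arm", "payload": {
  "moves": [0,0,0,1,0,0,0,0,0,0,1,0,0,0,0,0,0,1,0,0,0,0,0,0,1,0,0,0,0,0,0,0.8,0,0,0,0,0,0,0.3,0,0,0,0,0,0,0,0,0,0]
}}

```text
clock: 25.05
tool_pos: [0.4469, 0.0411, 0.0775]
orientation: [179.9, 0.1, -87.9]
force: [-0.1, 0.1, -0.1]
opening: 0.0003
gripper_force: 0.0
```

>>> {"api": "move_arm", "payload": {
  "moves": [0,0,0,0.3,0,0,0,0,0,0,0.3,0,0,0,0,0,0,0.3,0,0,0,0,0,0,0,0,0,0]
}}

```text
clock: 25.45
tool_pos: [0.4478, 0.0415, 0.0693]
orientation: [-180.0, 0.1, -87.9]
force: [0.8, -0.1, 4.1]
opening: 0.0007
gripper_force: 1.2
```

>>> {"api": "move_arm", "payload": {
  "moves": [0,0,0,0.2,0,0,0,0,0,0,0,0,0,0]
}}

```text
clock: 25.65
tool_pos: [0.4476, 0.0414, 0.0673]
orientation: [180.0, 0.1, -87.9]
force: [0.7, 0.1, 2.8]
opening: 0.0003
gripper_force: 0.9
```

>>> {"api": "move_arm", "payload": {
  "moves": [0,0,0,0.3,0,0,0,0,0,0,0.2,0,0,0,0,0,0,0,0,0,0]
}}

```text
clock: 25.95
tool_pos: [0.4465, 0.041, 0.0615]
orientation: [179.9, 0.1, -88.0]
force: [-0.9, 0.4, -0.2]
opening: 0.0006
gripper_force: 0.0
```

>>> {"api": "move_arm", "payload": {
  "moves": [0,0,0,0.2,0,0,0,0,0,0,0,0,0,0]
}}

```text
clock: 26.15
tool_pos: [0.4467, 0.0411, 0.0597]
orientation: [179.9, 0.1, -87.9]
force: [-1.0, 1.4, 0.9]
opening: 0.0006
gripper_force: 0.8
```

>>> {"api": "move_arm", "payload": {
  "moves": [0,0,0,0.2,0,0,0,0,0,0,0,0,0,0]
}}

```text
clock: 26.35
tool_pos: [0.4469, 0.0412, 0.0579]
orientation: [179.9, 0.1, -87.9]
force: [-2.1, 0.7, 1.9]
opening: 0.0006
gripper_force: 0.9
```

>>> {"api": "move_arm", "payload": {
  "moves": [0,0,0,0.1,0,0,0,0,0,0,0,0,0,0]
}}

```text
clock: 26.55
tool_pos: [0.4471, 0.0412, 0.0572]
orientation: [179.9, 0.1, -87.9]
force: [-2.7, -0.1, 3.1]
opening: 0.0004
gripper_force: 1.9
```

>>> {"api": "move_arm", "payload": {
  "moves": [0,0,0,0.2,0,0,0,0,0,0,0,0,0,0]
}}

```text
clock: 26.75
tool_pos: [0.4473, 0.0412, 0.0567]
orientation: [180.0, 0.1, -87.9]
force: [-11.4, -0.9, 27.0]
opening: 0.0004
gripper_force: 14.4
```

```bash
python3 - <<'E'
from h import *
o=ctrl.get_obs(); print(o["force"],o["tool_pos"],o["joint_pos"])
for c in("top","side"):
    w=snap(c)[2].reshape(-1,3)
    for n,x,y in [("stop",.482,.092),("slow",.4845,.041),("slowback",.497,.0415),("med",.486,-.006),("fast",.487,-.052)]:
        r=np.abs(w[:,:2]-[x,y]); q=w[(r[:,0]<.006)&(r[:,1]<.014)&(w[:,2]<.1)]
        print(c,n,len(q),np.median(q[:,2]-(x-q[:,0])*-.466) if len(q) else None)
E
```

```text
[-11.3691  -0.8524  26.9646] [0.4473 0.0412 0.0567] [ 30.4782  11.2085 -40.1148  -0.1217 -38.6701 -28.2695]
top stop 0 None
top slow 0 None
top slowback 0 None
top med 16 0.0722237597959069
top fast 54 0.07403643430054084
side stop 35 0.07413008415140054
side slow 29 0.06527250589983687
side slowback 23 0.07093258415584063
side med 0 None
side fast 0 None
```

Bottomed at 27 N: the slow key is down and the stop key is up. I'll retreat and check.

>>> {"api": "move_arm", "payload": {
  "moves": [0,0,0,-1,0,0,0,0,0,0,-4,0,0,0,0,0,0,-4.5,0,0,0,0,0,0,-4.5,0,0,0,0,0,0,-4.5,0,0,0,0,0,0,-4.5,0,0,0,0,0,0,-4,0,0,0,0,0,0,-2,0,0,0]
}}

```text
clock: 27.65
tool_pos: [0.4487, 0.041, 0.3494]
orientation: [-179.7, 0.2, -87.9]
force: [-0.1, 0.1, 0.3]
opening: 0.0004
gripper_force: 0.0
```

>>> {"api": "move_arm", "payload": {
  "moves": [4,4,0,0,0,0,0,4,4.5,0,0,0,0,0,4,4.5,0,0,0,0,0,4,4.5,0,0,0,0,0,4,4,0,0,0,0,0,4,3,0,0,0,0,0,4,0,0,0,0,0,0]
}}

```text
clock: 28.35
tool_pos: [0.4562, -0.2069, 0.3443]
orientation: [179.9, 0.1, -88.1]
force: [-0.1, 0.8, -0.1]
opening: 0.0395
gripper_force: 0.0
```

```bash
python3 - <<'E'
from h import *
print(ctrl.get_obs()["tool_pos"])
ps,d,ws=snap("side"); p,d,w=snap("top")
cv2.imwrite("pics/c7.png",np.hstack([cv2.resize(p[30:330,140:540],(400,300)),ps[100:400,130:530]])[:,:,::-1])
for n,u,v in [("stop",281,206),("slow",301,206),("med",318,206),("fast",335,206)]: print(n,np.nanmedian(w[v-2:v+3,u-2:u+3].reshape(-1,3),0))
q=ws.reshape(-1,3); rr=np.hypot(q[:,0]-.6157,q[:,1]-.028)
k=q[(rr<.054)&(rr>.032)&(q[:,2]>.26)&(q[:,2]<.30)]; print("flange",np.median(k[:,2]))
k=q[(rr<.03)&(q[:,2]>.3)&(q[:,2]<.33)];print("cap",np.median(k[:,2]))
E
```

```text
[ 0.4562 -0.2069  0.3443]
stop [0.4228 0.0431 0.7389]
slow [0.4217 0.0154 0.7596]
med [ 0.422  -0.0069  0.7625]
fast [ 0.4226 -0.0291  0.7617]
flange 0.2787606543395108
cap 0.3123584830527965
```

View pics/c7.png

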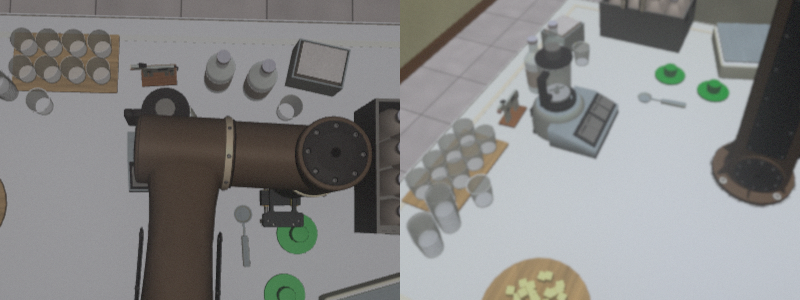

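The arm blocks the keys in the top view, but the side view shows them at (598,120). All the bystanders are in place.

```bash
python3 - <<'E'
from h import *
w=snap("side")[2].reshape(-1,3)
for n,x,y in [("stop",.482,.092),("slow",.4845,.041),("med",.486,-.006),("fast",.487,-.052)]:
    r=np.abs(w[:,:2]-[x,y]); q=w[(r[:,0]<.012)&(r[:,1]<.014)&(w[:,2]<.1)]
    print(n,len(q),np.median(q[:,2]-(q[:,0]-x)*.466))
E
```

```text
stop 64 0.07482174930682389
slow 59 0.06709607955397787
med 56 0.07590871682901021
fast 51 0.07511298753382344
```

Only the slow key is down; the other three are up.

```bash
python3 -c "
from plant import ctrl
print(ctrl.close_job())"
```

```text
the job is handed in; nothing more can be done
None
```

The job is done and handed in at about 28 s: I pressed stop (fast popped up), seated the jar and lid fully home, then latched slow (stop popped up); the gripper is clear and, in the last view, nothing else looked disturbed.

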